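# Sort model car parts into their pit trays

## Task

Put away the four loose model car parts: set the battery pack, the steering servo and the two wheels each into the plywood tray whose pocket matches its shape and size, sitting flat on the pocket floor as it now sits on the bench. Leave the mug and the glue bottle where they stand.

Things in the scene. Friction and masses are not known exactly. Their poses are not given: they have to be found in the camera images.
- battery: Hard-case battery pack of a model car lying flat: a black box with grey panels and two brass contacts at one end of the top, 96 mm long (x), 46 mm wide (y), 26 mm tall. About 0.2 kg. Origin: centre of its underside; z up.
- servo: Steering servo standing upright: a small black box 40 mm long (x), 20 mm wide (y), 38 mm tall. Two thin mounting ears widen the length to 54 mm (18 mm wide) at 28.5 to 31.5 mm height. On top an off-centre hub with a white arm reaches 46 mm height, no wider than the box. About 0.06 kg. Origin: centre of its underside; z up.
- rear_wheel: The larger of two model car wheels, lying flat: black rubber tyre with white rim, diameter 60 mm, 30 mm tall (hub nut 2 mm proud on top). About 0.06 kg. Origin: centre of its underside; z up.
- front_wheel: The smaller of two model car wheels, lying flat: black rubber tyre with white rim, diameter 44 mm, 26 mm tall (hub nut 2 mm proud on top). About 0.035 kg. Origin: centre of its underside; z up.
- battery_tray: Fixed plywood block, 8 mm tall; pocket 6 mm deep, floor lined with grey felt (floor 2 mm, rim 8 mm above the table). Origin: centre of block and pocket, at table height; z up. Block 142 mm (x) by 92 mm (y); long rectangular pocket 112 mm (x) by 62 mm (y), for the battery pack, either way round.
- servo_tray: Fixed plywood block, 8 mm tall; pocket 6 mm deep, floor lined with grey felt (floor 2 mm, rim 8 mm above the table). Origin: centre of block and pocket, at table height; z up. Block 100 mm (x) by 80 mm (y); small rectangular pocket 56 mm (x) by 36 mm (y), for the servo standing upright, either way round (its ears stay above the rim).
- rear_tray: Fixed plywood block, 8 mm tall; pocket 6 mm deep, floor lined with grey felt (floor 2 mm, rim 8 mm above the table). Origin: centre of block and pocket, at table height; z up. Block 108 mm square; large round pocket, diameter 78 mm, for the larger wheel.
- front_tray: Fixed plywood block, 8 mm tall; pocket 6 mm deep, floor lined with grey felt (floor 2 mm, rim 8 mm above the table). Origin: centre of block and pocket, at table height; z up. Block 92 mm square; small round pocket, diameter 60 mm, for the smaller wheel.
- mug: Bystander: blue mug standing, rim diameter 80 mm, 95 mm tall, with a handle at its y side. Origin: centre of its underside. Not to be disturbed.
- glue: Bystander: small white glue bottle standing, diameter 34 mm, 75 mm tall. Origin: centre of its underside. Not to be disturbed.
There are look-alikes about, which are no part of the job. Leave any green or orange look-alike of the rear_wheel alone.

How it is judged:
At the end, for the whole second after the job is handed in: Each of the four parts rests in its own matching pocket: centre within 13 mm of the pocket centre horizontally, underside within 3 mm of the pocket floor, upright within 0.1 rad, slower than 0.02 m/s; battery and servo lie along their pockets (within 0.55 rad, either way round) (horizontal distance between battery and battery_tray below 0.013 m and z of battery in the frame of battery_tray below 0.005 m and angle between each of battery, servo, rear_wheel, front_wheel's own z axis and vertical below 0.1 rad and linear speed of each of battery, servo, rear_wheel, front_wheel below 0.02 m/s and angle between the x axis of battery and the x axis of battery_tray, either way round below 0.55 rad and horizontal distance between servo and servo_tray below 0.013 m and z of servo in the frame of servo_tray below 0.005 m and angle between the x axis of servo and the x axis of servo_tray, either way round below 0.55 rad and horizontal distance between rear_wheel and rear_tray below 0.013 m and z of rear_wheel in the frame of rear_tray below 0.005 m and horizontal distance between front_wheel and front_tray below 0.013 m and z of front_wheel in the frame of front_tray below 0.005 m); the robot touches nothing.
It fails at once if the mug is pushed more than 20 mm or tipped (distance of mug from where it was at the start of the episode above 0.02 m or angle between mug's own z axis and vertical above 0.3 rad).
It fails at once if the glue bottle is pushed more than 20 mm or tipped (distance of glue from where it was at the start of the episode above 0.02 m or angle between glue's own z axis and vertical above 0.3 rad).
It also fails if it takes over 106 s, if anything falls off the work surface, if the arm or the gripper's body presses on something with over 40 N, if the wrist force passes 120 N, or if a joint passes its speed limit or range.

## Robot

A 7-joint arm with a two-finger parallel gripper is mounted at the origin on the work surface. World frame = base frame: x ahead of the robot, y to its left, z up, the work surface at z = 0. Lengths are in m, angles in rad, forces in N, time in s.
With the tool pointing down it reaches from about 0.4 to 0.85 m from the base axis. Payload 10.4 kg.
Tool frame: the origin (TCP) lies at the very end of the fingers, on their centre line; the grasp point (between the pads) lies 19 mm behind it; z points along the fingers, y is the line along which they close (so a half turn about z gives the same grasp; the last joint's range is limited). The gripper opens to 85 mm and grips with 20 to 120 N. Pads are 22 mm wide; open, the fingers measure 114 mm over their backs; the gripper's body (76 mm by 85 mm) begins 54 mm behind the grasp point. The pads swing forward as they close: fully open they stand 13 mm farther back than shut.
Start: joints at [1.09, 0.332, -0.065, 1.46, 0.022, 1.35, -0.088], TCP at [0.276, -0.561, 0.231] pointing down, gripper open.
Joint ranges: [-2.6, 2.6], [-0.5, 2.12], [-1.47, 1.34], [0.16, 2.42], [-1.27, 4.41], [0.06, 2.06], [-2.6, 2.6]. Speed limits (rad/s): [2.22, 2.22, 2.79, 2.79, 3.14, 3.14, 3.14].

## Interface

Orientations are given as a unit quaternion [x, y, z, w].
In Python, from workcell import manip, optics gives the robot as it stands.
- The arm moves only by the tool jog_arm, never from a script. Its arguments are lists of equal length, an entry for each row: "dr": the turn, a rotation vector about the tool's x, y, z normalised to -1 to 1, where 1 is 4 degrees, a list of three; "translation": the shift along the tool's x, y, z normalised to -1 to 1, where 1 is 0.025 m, a list of three; "jaw": the opening, from 0 (shut) to 1 (fully open). A call has 1 to 10 rows; each row shifts and turns the commanded pose from where the row before left it, along the tool's axes as they then stand; what a row does not reach is not made up. A row lasts 1/10 s, in which the tool goes at most 50 mm and 8.59 degrees, less where a joint would pass 70% of its speed; a pose out of reach is approached as far as the arm can. A call with a number of a shift or a turn outside -1 to 1 is refused whole. A call with a gripper value outside its range is refused whole. The fingers move at their own pace and stop on an object; "squeeze" is the grip in N (left out, the last holds). Time passes only in rows, so rows that do not move let the fingers close. It gives the time, the measured TCP pose, the force, the opening and the grip force at its end, in the units of the state.
- manip.get_obs(): the state, without advancing time (a new reading comes with each control period).
- optics.camera(name): name is "scene" or "top"; returns a dict with "color" (400x640x3 uint8, red, green, blue), "mtx" (3x3 intrinsics, pixels), "R" (3x3) and "t" (3): a world point X has camera coordinates R X + t. Camera axes: x right, y down, z forward; pixel columns grow to the right and rows downward; lengths in m; the calibration is good to about 2 mm. A picture is of the moment at which its call begins. There is no depth.
- manip.hand_in(): hands the job in; it is judged then, once.
The state is a dict: "clock": time; "joint_pos": joint angles; "joint_velocities": joint speeds; "tau": joint torques, N m; "position": TCP position; "ee_rot": TCP orientation; "ft_force": force on the tool from outside, world axes, zero at the start; "torque": the same for the moment, N m; "grip_width": opening from 0.0 (shut) to 1.0 (fully open); "grasp_force": force on a finger pad.
Only numpy, scipy, OpenCV 4.12 (cv2) and the standard library are available. Lean on these libraries where they do the work, as an engineer would, in place of code of your own. Each camera call takes 0.05 s, during which the arm holds its last target. There are 200 camera calls.

## Working session

There is one attempt and no reset: what is moved stays moved. The work goes in short steps, Python scripts to look and compute and a tool call to move; the robot and the scene stay as the last step left them, time stands still between calls to the robot, and variables do not carry over. Pictures are saved under pics/ and viewed, at most 14 in all, crops included, and the job is handed in when it is done.

Besides the shell and the picture viewer there is one more tool, called after "Request:" by a JSON object that holds its "api" and its "payload", one argument or row to a line. jog_arm: Moves the arm, as the interface text tells. Scaled input: -1 to 1 covers 0.025 m each way for a shift and 4 degrees each way for a turn. Its arguments: {"type":"object","properties":{"dr":{"type":"array","items":{"type":"array","items":{"type":"number"}}},"translation":{"type":"array","items":{"type":"array","items":{"type":"number"}}},"jaw":{"type":"array","items":{"type":"number"}},"squeeze":{"type":"number"}},"required":["dr","translation","jaw"]}

```bash
mkdir -p pics; ls; python3 - <<'E'
from workcell import manip, optics
import cv2,numpy as np
o=manip.get_obs(); print({k:np.round(v,3).tolist() for k,v in o.items()})
for n in ("scene","top"):
    c=optics.camera(n); cv2.imwrite(f"pics/{n}0.png",c["color"][:,:,::-1]); np.savez(f"{n}0.npz",**c)
    print(n,c["mtx"].round(1).tolist(),c["R"].round(3).tolist(),c["t"].round(3).tolist())
E
```

```text
pics
{'clock': 0.0, 'joint_pos': [1.09, 0.333, -0.065, 1.461, 0.022, 1.35, -0.089], 'joint_velocities': [-0.002, -0.0, -0.002, 0.0, 0.0, -0.0, 0.001], 'tau': [-0.0, -62.545, 0.049, -39.161, 0.016, 0.01, -0.0], 'position': [0.276, -0.56, 0.231], 'ee_rot': [0.974, 0.227, -0.0, -0.001], 'ft_force': [-0.175, 0.317, -0.459], 'torque': [0.005, 0.029, 0.023], 'grasp_force': 0.0, 'grip_width': 1.003}
scene [[502.7, 0.0, 316.1], [0.0, 502.7, 203.3], [0.0, 0.0, 1.0]] [[0.056, 0.998, -0.011], [0.819, -0.052, -0.572], [-0.572, 0.023, -0.82]] [-0.023, -0.417, 1.506]
top [[473.4, 0.0, 317.3], [0.0, 473.4, 196.9], [0.0, 0.0, 1.0]] [[0.001, -1.0, -0.004], [-0.995, -0.001, -0.101], [0.101, 0.004, -0.995]] [0.003, 0.52, 1.231]
```

View pics/top0.png

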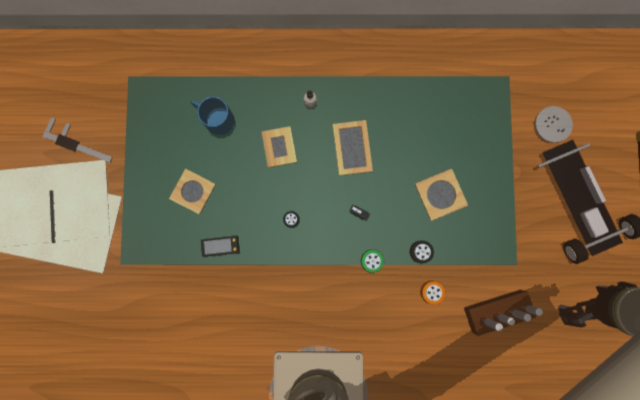

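View pics/scene0.png

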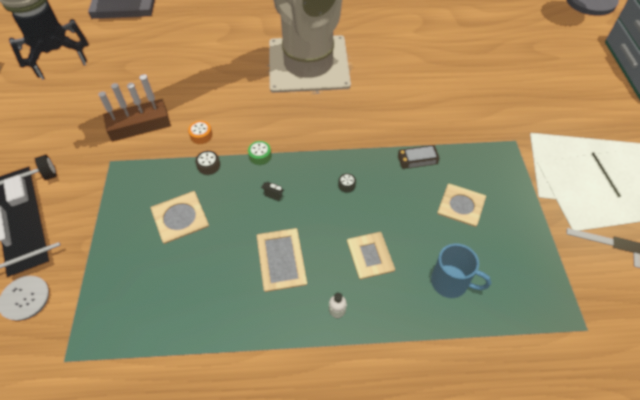

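Candidates in the top view:
- **Rear wheel:** black/white (422,251). Look-alikes are green (372,261), orange (433,292) and the chassis wheel (575,251). The smaller black wheel at (291,219) is the front wheel.
- **Battery:** (220,246). The chassis boxes near (592,200) could be mistaken for it.
- **Servo:** (359,212). It has no look-alike.
- **Trays:** front (192,191), servo (279,147), battery (352,148), rear (441,195).

My choices are the black ones on the mat. I'll check them in one crop and measure.

```bash
cat > h.py <<'E'
import numpy as np,cv2
def ray(c,uv,z):
    uv=np.atleast_2d(np.asarray(uv,float)); d=np.c_[uv,np.ones(len(uv))]@np.linalg.inv(c["mtx"]).T@c["R"]
    o=-c["R"].T@c["t"]; s=(z-o[2])/d[:,2]; return (o+s[:,None]*d)[:,:2]
def proj(c,X):
    p=c["mtx"]@(c["R"]@np.asarray(X,float)+c["t"]); return p[:2]/p[2]
def cnts(m,lo,hi):
    cs,_=cv2.findContours(m.astype(np.uint8)*255,cv2.RETR_EXTERNAL,cv2.CHAIN_APPROX_NONE)
    return [k for k in cs if lo<cv2.contourArea(k)<hi]
def rect(P):  # min area rect in world mm -> centre, long, short, yaw(deg) of long axis
    (c,(w,h),a)=cv2.minAreaRect((np.asarray(P)*1000).astype(np.float32))
    if w<h: w,h,a=h,w,a+90
    return np.round([c[0]/1000,c[1]/1000],4),round(w,1),round(h,1),round((a+90)%180-90,1)
E
python3 - <<'E'
from h import *
T=dict(np.load("top0.npz")); S=dict(np.load("scene0.npz"))
for nm,c in (("top",T),("scene",S)):
    hsv=cv2.cvtColor(c["color"],cv2.COLOR_RGB2HSV); H,s,V=[hsv[...,i].astype(int) for i in range(3)]
    mat=cv2.convexHull(max(cnts((H>50)&(H<95)&(s>60),1000,1e6),key=cv2.contourArea))
    M=np.zeros(H.shape,np.uint8); cv2.fillConvexPoly(M,mat,1); M=cv2.erode(M,np.ones((3,3)))>0
    print(nm)
    ply=(H<28)&(s>50)&(V>120)&M
    for k in cnts(ply,300,5000):
        print(" ply",cv2.boundingRect(k),rect(ray(c,k[:,0],0.008)))
    if nm=="top": crops=[(220,246),(359,212),(291,219),(422,251),(372,261),(433,292)]
    else: crops=[(419,156),(273,190),(347,182),(207,162),(259,151),(200,131)]
    row=[cv2.resize(c["color"][v-24:v+24,u-32:u+32],(256,192),interpolation=cv2.INTER_CUBIC) for u,v in crops]
    cv2.imwrite(f"pics/crop_{nm}.png",np.vstack([np.hstack(row[:3]),np.hstack(row[3:])])[:,:,::-1])
    for (u,v) in crops[:4]:
        print(u,v, "HSV ctr",hsv[v,u])
    print("mat HSV",hsv[200,250], hsv[175,330])
E
```

```text
top
 ply (429, 169, 39, 37) (array([ 0.5589, -0.3643]), 125.7, 56.0, 53.8)
220 246 HSV ctr [ 90   4 132]
359 212 HSV ctr [105  12 171]
291 219 HSV ctr [ 17  13 173]
422 251 HSV ctr [ 13  15 157]
mat HSV [ 70  57 107] [ 69  54 109]
scene
 ply (151, 209, 42, 35) (array([ 0.5636, -0.3645]), 125.6, 56.2, 54.9)
419 156 HSV ctr [ 45   3 170]
273 190 HSV ctr [27 44 64]
347 182 HSV ctr [ 35  16 191]
207 162 HSV ctr [ 33  14 219]
mat HSV [ 67  59 130] [ 66  56 128]
```

View pics/crop_top.png

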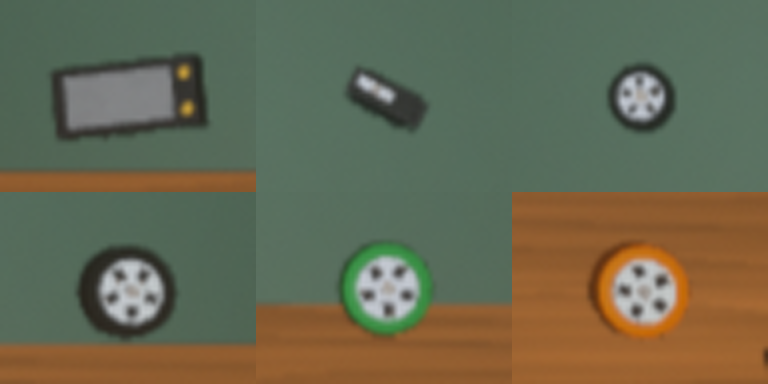

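View pics/crop_scene.png

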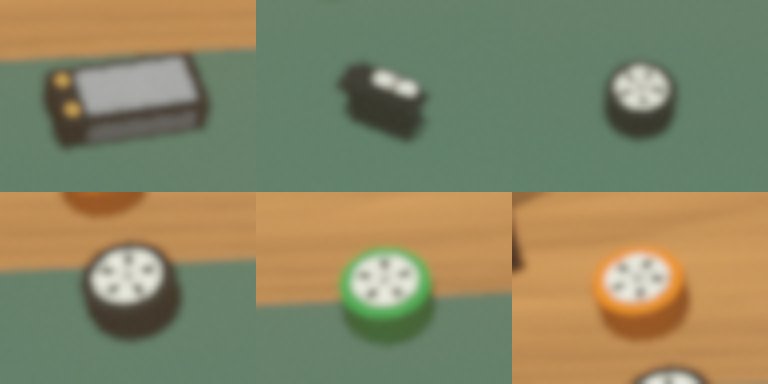

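The crops show the battery with brass contacts, the servo with its white arm, the small black wheel and the large black wheel. The green and orange ones are clearly separate. Next I'll take finer masks in local windows.

```bash
cat > m.py <<'E'
from h import *
def measure(T,S,items):
    for nm,c in (("top",T),("scene",S)):
        hsv=cv2.cvtColor(c["color"],cv2.COLOR_RGB2HSV); H,s,V=[hsv[...,i].astype(int) for i in range(3)]
        green=(H>50)&(H<90)&(s>32)&(V>75)
        for name,(X,z,kind) in items.items():
            u,v=proj(c,[X[0],X[1],z]).astype(int); W=np.zeros(H.shape,bool); W[v-32:v+32,u-35:u+35]=1
            m={"solid":~green,"rim":(s<45)&(V>110)&~green,"grey":(s<40)&(V>60)&(V<200)&~green}[kind]&W
            if kind=="rim": m=cv2.morphologyEx(m.astype(np.uint8),cv2.MORPH_CLOSE,np.ones((5,5)))
            ks=cnts(m,25,4000)
            if not ks: print(nm,name,"none");continue
            k=min(ks,key=lambda k:np.hypot(*(k[:,0].mean(0)-[u,v])))
            P=ray(c,k[:,0],z); ctr=ray(c,[cv2.moments(k)["m10"]/cv2.moments(k)["m00"],cv2.moments(k)["m01"]/cv2.moments(k)["m00"]],z)[0]
            print(nm,name,kind,"centroid",ctr.round(4),"rect",*rect(P),"area-diam",round(2000*np.sqrt(cv2.contourArea((P*1000).astype(np.float32))/np.pi)/1000,1))
E
python3 - <<'E'
from m import *
T=dict(np.load("top0.npz")); S=dict(np.load("scene0.npz"))
g=lambda uv,z:ray(T,uv,z)[0]
it={}
for n,uv in dict(front_tray=(192,191),servo_tray=(279,147),battery_tray=(352,148),rear_tray=(441,195)).items():
    it[n]=(g(uv,.008),.008,"solid"); it[n+"_pk"]=(g(uv,.002),.002,"grey")
it["rear"]=(g((422,251),.03),.03,"rim"); it["front"]=(g((291,219),.026),.026,"rim")
it["batt"]=(g((216,246),.026),.026,"grey"); it["battS"]=(g((220,246),.026),.026,"solid")
it["servoS"]=(g((359,212),.03),.03,"solid"); it["servoarm"]=(g((356,210),.046),.046,"rim")
measure(T,S,it)
for n,uv in dict(mug=(214,112),glue=(310,98)).items(): print(n,g(uv,.09 if n=="mug" else .07))
for z,uv in ((.026,[(184,72),(187,108)]),): print("contacts",ray(T,[(220-32+a/4,246-24+b/4) for a,b in uv],z))
print("arm ends",ray(T,[(359-32+a/4,212-24+b/4) for a,b in [(107,83),(137,98)]],.046), ray(S,[(273-32+a/4,190-24+b/4) for a,b in [(127,77),(151,88)]],.046))
E
```

```text
top front_tray solid centroid [0.5374 0.3422] rect [0.5377 0.3422] 97.9 96.4 63.1 area-diam 106.9
top front_tray_pk grey centroid [0.5381 0.3432] rect [0.5381 0.3431] 54.7 53.2 45.7 area-diam 53.7
top servo_tray solid centroid [0.6597 0.1087] rect [0.6599 0.1085] 105.8 84.7 10.7 area-diam 103.6
top servo_tray_pk grey centroid [0.661  0.1088] rect [0.6609 0.1088] 51.5 32.1 10.6 area-diam 43.0
top battery_tray solid centroid [ 0.6573 -0.0914] rect [ 0.6579 -0.0914] 147.7 96.9 6.8 area-diam 131.6
top battery_tray_pk grey centroid [ 0.6584 -0.092 ] rect [ 0.6587 -0.0919] 108.3 58.8 6.8 area-diam 86.9
top rear_tray solid centroid [ 0.5289 -0.33  ] rect [ 0.5292 -0.33  ] 113.7 113.0 -67.6 area-diam 125.0
top rear_tray_pk grey centroid [ 0.5298 -0.3311] rect [ 0.5303 -0.3315] 71.1 70.3 -1.3 area-diam 71.4
top rear rim centroid [ 0.3761 -0.2719] rect [ 0.3761 -0.2722] 39.3 39.0 -89.9 area-diam 39.6
top front rim centroid [0.4616 0.0732] rect [0.4623 0.0738] 29.1 29.1 -90.0 area-diam 28.9
top batt grey centroid [0.39  0.266] rect [0.3908 0.2667] 73.8 44.6 -88.5 area-diam 58.0
top battS solid 
[... 1131 characters left out ...]
 centroid [0.4604 0.0724] rect [0.4608 0.0725] 34.2 33.7 86.3 area-diam 34.3
scene batt grey centroid [0.3887 0.2647] rect [0.3882 0.2651] 75.6 42.3 -83.4 area-diam 59.9
scene battS solid centroid [0.3462 0.2635] rect [0.3577 0.268 ] 188.5 159.7 86.2 area-diam 167.2
scene servoS solid centroid [ 0.485  -0.1087] rect [ 0.4839 -0.1095] 56.7 40.6 60.8 area-diam 46.1
scene servoarm rim centroid [ 0.4854 -0.1002] rect [ 0.4857 -0.0999] 30.6 14.0 60.3 area-diam 20.1
mug [0.73232406 0.26831551]
glue [0.77550184 0.02218913]
contacts [[0.40553402 0.22226071]
 [0.38197706 0.21984608]]
arm ends [[ 0.48673748 -0.09209205]
 [ 0.4769627  -0.1115461 ]] [[ 0.48203403 -0.10657572]
 [ 0.49106032 -0.09249763]]
```

Both views agree to within a few mm.

| Item | x, y (m) | Yaw |
|---|---|---|
| Rear wheel | (0.376, -0.273) | – |
| Front wheel | (0.461, 0.073) | – |
| Battery | (0.389, 0.260) | 97° |
| Servo | (0.478, -0.107) | 61° |
| Rear tray | (0.529, -0.331) | – |
| Front tray | (0.537, 0.342) | – |
| Servo tray | (0.660, 0.108) | 10.7° |
| Battery tray | (0.658, -0.092) | 6.8° |

Next is a small helper that turns a target pose into tool-axis units.

```bash
cat > p.py <<'E'
import sys,numpy as np
from scipy.spatial.transform import Rotation as R
from workcell import manip
# usage: p.py x y z [yaw ; ...]  waypoints separated by ';' -> tool-axis totals in units (25 mm / 4 deg)
o=manip.get_obs(); p=np.array(o["position"]); r=R.from_quat(o["ee_rot"]); M=r.as_matrix()
yaw=np.degrees(np.arctan2(M[1,0],M[0,0]))
print("t",round(o["clock"],2),"p",p.round(4),"yaw",round(yaw,1),"w",round(o["grip_width"],3),"gf",round(o["grasp_force"],1),"F",np.round(o["ft_force"],1),"j7",round(o["joint_pos"][6],2),"tilt",np.round(M[:,2],3))
for w in " ".join(sys.argv[1:]).split(";"):
    v=[float(a) for a in w.split()]
    if not v: continue
    d=np.array(v[:3])-p
    s=np.array([[np.cos(a:=np.radians(yaw)),np.sin(a),0],[np.sin(a),-np.cos(a),0],[0,0,-1]])@d/0.025
    print("shift units",s.round(2)," min rows",int(np.ceil(np.abs(s).max())))
    p=np.array(v[:3])
    if len(v)>3: print("  then turn z units",round((yaw-v[3])/4,2)); yaw=v[3]
E
python3 p.py "0.376 -0.2725 0.12 ; 0.376 -0.2725 0.003"
```

```text
t 0.1 p [ 0.2761 -0.5603  0.2306] yaw 26.2 w 1.001 gf 0.0 F [-0.3 -0.2  0.1] j7 -0.09 tilt [-0.001  0.001 -1.   ]
shift units [ 8.67 -8.56  4.42]  min rows 9
shift units [0.   0.   4.68]  min rows 5
```

Request:
{"api": "jog_arm", "payload": {
  "translation": [
    [0.87,-0.86,0.44],
    [0.87,-0.86,0.44],
    [0.87,-0.86,0.44],
    [0.87,-0.86,0.44],
    [0.87,-0.86,0.44],
    [0.87,-0.86,0.44],
    [0.87,-0.86,0.44],
    [0.87,-0.86,0.44],
    [0.87,-0.86,0.44],
    [0.85,-0.82,0.46]
  ],
  "dr": [
    [0,0,0],
    [0,0,0],
    [0,0,0],
    [0,0,0],
    [0,0,0],
    [0,0,0],
    [0,0,0],
    [0,0,0],
    [0,0,0],
    [0,0,0]
  ],
  "jaw": [1,1,1,1,1,1,1,1,1,1],
  "squeeze": 30
}}

```text
clock: 1.1
position: [0.3764, -0.2714, 0.1203]
ee_rot: [0.974, 0.227, -0.0, -0.0]
ft_force: [0.3, 0.1, -0.5]
grip_width: 1.001
grasp_force: 0.0
```

Request:
{"api": "jog_arm", "payload": {
  "translation": [
    [0,0,0],
    [0,0,0],
    [0,0,0]
  ],
  "dr": [
    [0,0,0],
    [0,0,0],
    [0,0,0]
  ],
  "jaw": [1,1,1]
}}

```text
clock: 1.4
position: [0.3761, -0.2737, 0.121]
ee_rot: [0.974, 0.226, 0.0, 0.0]
ft_force: [0.0, 0.2, 0.7]
grip_width: 0.998
grasp_force: 0.0
```

```bash
python3 p.py "0.376 -0.2725 0.003"
```

```text
t 1.4 p [ 0.3761 -0.2737  0.121 ] yaw 26.2 w 0.998 gf 0.0 F [0.  0.2 0.7] j7 -0.61 tilt [ 0. -0. -1.]
shift units [ 0.02 -0.04  4.72]  min rows 5
```

Request:
{"api": "jog_arm", "payload": {
  "translation": [
    [0,0,0.9],
    [0,0,0.9],
    [0,0,0.9],
    [0,0,0.9],
    [0,0,0.7],
    [0,0,0.4],
    [0,0,0],
    [0,0,0],
    [0,0,0],
    [0,0,0]
  ],
  "dr": [
    [0,0,0],
    [0,0,0],
    [0,0,0],
    [0,0,0],
    [0,0,0],
    [0,0,0],
    [0,0,0],
    [0,0,0],
    [0,0,0],
    [0,0,0]
  ],
  "jaw": [1,1,1,1,1,1,1,0.4,0.4,0.4]
}}

```text
clock: 2.4
position: [0.3769, -0.2734, 0.0045]
ee_rot: [0.974, 0.227, 0.001, 0.001]
ft_force: [-0.8, 0.9, 5.1]
grip_width: 0.694
grasp_force: 31.5
```

Request:
{"api": "jog_arm", "payload": {
  "translation": [
    [0,0,0],
    [0,0,0],
    [0,0,0],
    [0,0,0]
  ],
  "dr": [
    [0,0,0],
    [0,0,0],
    [0,0,0],
    [0,0,0]
  ],
  "jaw": [0.4,0.4,0.4,0.4]
}}

```text
clock: 2.8
position: [0.3769, -0.2734, 0.0045]
ee_rot: [0.974, 0.227, 0.0, 0.001]
ft_force: [-1.1, 0.9, 7.0]
grip_width: 0.689
grasp_force: 31.7
```

```bash
python3 p.py "0.376 -0.2725 0.10;0.529 -0.331 0.1;0.529 -.331 .005"
```

```text
t 2.8 p [ 0.3769 -0.2734  0.0045] yaw 26.2 w 0.689 gf 31.7 F [-1.1  0.9  7. ] j7 -0.67 tilt [ 0.001 -0.001 -1.   ]
shift units [-0.02 -0.05 -3.82]  min rows 4
shift units [4.46 4.8  0.  ]  min rows 5
shift units [0.  0.  3.8]  min rows 4
```

Rear wheel gripped, with the width matching about 59 mm. Lifting it and carrying it to the rear tray.

Request:
{"api": "jog_arm", "payload": {
  "translation": [
    [0,0,-0.8],
    [0,0,-1],
    [0,0,-1],
    [0,0,-1],
    [0.89,0.95,0],
    [0.89,0.95,0],
    [0.89,0.95,0],
    [0.89,0.95,0],
    [0.89,0.95,0],
    [0,0,0]
  ],
  "dr": [
    [0,0,0],
    [0,0,0],
    [0,0,0],
    [0,0,0],
    [0,0,0],
    [0,0,0],
    [0,0,0],
    [0,0,0],
    [0,0,0],
    [0,0,0]
  ],
  "jaw": [0.4,0.4,0.4,0.4,0.4,0.4,0.4,0.4,0.4,0.4]
}}

```text
clock: 3.8
position: [0.5318, -0.3305, 0.0985]
ee_rot: [0.974, 0.227, 0.001, 0.0]
ft_force: [0.1, 0.1, -0.8]
grip_width: 0.694
grasp_force: 32.9
```

Request:
{"api": "jog_arm", "payload": {
  "translation": [
    [0,0,0],
    [0,0,0]
  ],
  "dr": [
    [0,0,0],
    [0,0,0]
  ],
  "jaw": [0.4,0.4]
}}

```text
clock: 4.0
position: [0.5279, -0.3301, 0.0985]
ee_rot: [0.974, 0.227, -0.0, 0.0]
ft_force: [-0.5, -0.8, -0.9]
grip_width: 0.693
grasp_force: 32.9
```

```bash
python3 p.py "0.529 -.331 .016;0.529 -.331 .006"; python3 - <<'E'
from workcell import optics
import cv2
s=optics.camera("scene")["color"][80:280,50:310]; cv2.imwrite("pics/rear_lift.png",cv2.resize(s,None,fx=3,fy=3,interpolation=2)[:,:,::-1])
E
```

```text
t 4.0 p [ 0.5279 -0.3301  0.0985] yaw 26.2 w 0.693 gf 32.9 F [-0.5 -0.8 -0.9] j7 -0.72 tilt [-0. -0. -1.]
shift units [0.02 0.05 3.3 ]  min rows 4
shift units [0.  0.  0.4]  min rows 1
```

View pics/rear_lift.png

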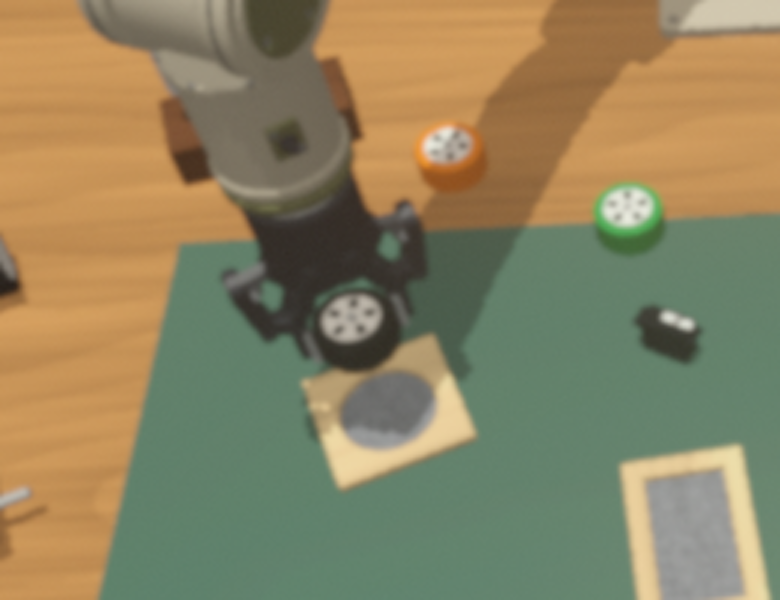

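The crop shows the wheel held level between the pads at crop (350,330), over the rear tray at (390,410). The look-alikes are undisturbed. Lowering now.

Request:
{"api": "jog_arm", "payload": {
  "translation": [
    [0,0,0.9],
    [0,0,0.9],
    [0,0,0.8],
    [0,0,0.7],
    [0,0,0.2],
    [0,0,0.1],
    [0,0,0]
  ],
  "dr": [
    [0,0,0],
    [0,0,0],
    [0,0,0],
    [0,0,0],
    [0,0,0],
    [0,0,0],
    [0,0,0]
  ],
  "jaw": [0.4,0.4,0.4,0.4,0.4,0.4,0.4]
}}

```text
clock: 4.75
position: [0.5287, -0.3304, 0.0091]
ee_rot: [0.974, 0.227, 0.0, 0.0]
ft_force: [0.7, -0.0, -0.7]
grip_width: 0.692
grasp_force: 32.9
```

Request:
{"api": "jog_arm", "payload": {
  "translation": [
    [0,0,0.1],
    [0,0,0],
    [0,0,0],
    [0,0,0],
    [0,0,0],
    [0,0,0],
    [0,0,-0.6],
    [0,0,-1],
    [0,0,-1],
    [0,0,-1]
  ],
  "dr": [
    [0,0,0],
    [0,0,0],
    [0,0,0],
    [0,0,0],
    [0,0,0],
    [0,0,0],
    [0,0,0],
    [0,0,0],
    [0,0,0],
    [0,0,0]
  ],
  "jaw": [0.4,0.4,0.9,0.9,0.9,0.9,0.9,0.9,0.9,0.9]
}}

```text
clock: 5.75
position: [0.5288, -0.3302, 0.098]
ee_rot: [0.974, 0.227, 0.0, 0.0]
ft_force: [0.1, -0.3, 0.1]
grip_width: 0.898
grasp_force: 0.0
```

```bash
python3 p.py "0.478 -.107 .12 61;0.478 -.107 .008"
```

```text
t 5.75 p [ 0.5288 -0.3302  0.098 ] yaw 26.2 w 0.898 gf 0.0 F [ 0.1 -0.3  0.1] j7 -0.72 tilt [ 0.001 -0.    -1.   ]
shift units [ 2.12 -8.9  -0.88]  min rows 9
  then turn z units -8.69
shift units [0.   0.   4.48]  min rows 5
```

Request:
{"api": "jog_arm", "payload": {
  "translation": [
    [0.2,-0.9,-0.1],
    [0.2,-0.9,-0.1],
    [0.2,-0.9,-0.1],
    [0.2,-0.9,-0.1],
    [0.2,-0.9,-0.1],
    [0.2,-0.9,-0.1],
    [0.2,-0.9,-0.1],
    [0.2,-0.9,-0.1],
    [0.3,-0.9,-0.1],
    [0.2,-0.8,0]
  ],
  "dr": [
    [0,0,0],
    [0,0,0],
    [0,0,0],
    [0,0,0],
    [0,0,0],
    [0,0,0],
    [0,0,0],
    [0,0,0],
    [0,0,0],
    [0,0,0]
  ],
  "jaw": [0.9,0.9,0.9,0.9,0.8,0.7,0.6,0.6,0.6,0.6]
}}

```text
clock: 6.75
position: [0.4777, -0.1061, 0.1199]
ee_rot: [0.974, 0.227, 0.001, 0.001]
ft_force: [0.5, 0.8, 0.1]
grip_width: 0.601
grasp_force: 0.0
```

Request:
{"api": "jog_arm", "payload": {
  "translation": [
    [0,0,0],
    [0,0,0],
    [0,0,0],
    [0,0,0],
    [0,0,0],
    [0,0,0],
    [0,0,0],
    [0,0,0],
    [0,0,0],
    [0,0,0]
  ],
  "dr": [
    [0,0,-0.97],
    [0,0,-0.97],
    [0,0,-0.97],
    [0,0,-0.97],
    [0,0,-0.97],
    [0,0,-0.97],
    [0,0,-0.97],
    [0,0,-0.97],
    [0,0,-0.93],
    [0,0,0]
  ],
  "jaw": [0.6,0.6,0.6,0.6,0.6,0.6,0.6,0.6,0.6,0.6]
}}

```text
clock: 7.75
position: [0.4776, -0.1074, 0.1194]
ee_rot: [0.861, 0.508, 0.0, 0.001]
ft_force: [-0.2, -0.0, 0.5]
grip_width: 0.599
grasp_force: 0.0
```

```bash
python3 p.py "0.478 -.107 .010"; python3 - <<'E'
from workcell import optics
from m import *
T=optics.camera("top"); S=optics.camera("scene")
for n,c in (("top",T),("scene",S)): np.savez(n+"1.npz",**c)
measure(T,S,{"rear":((.529,-.331),.032,"rim"),"tray":((.529,-.331),.008,"solid")})
E
```

```text
t 7.75 p [ 0.4776 -0.1074  0.1194] yaw 61.1 w 0.599 gf 0.0 F [-0.2 -0.   0.5] j7 -0.45 tilt [ 0.001 -0.001 -1.   ]
shift units [0.02 0.01 4.37]  min rows 5
top rear rim centroid [ 0.5291 -0.33  ] rect [ 0.5284 -0.3304] 40.1 39.6 -1.4 area-diam 39.7
top tray solid centroid [ 0.5289 -0.33  ] rect [ 0.5292 -0.33  ] 113.7 113.0 -67.6 area-diam 125.0
scene rear rim centroid [ 0.5453 -0.3248] rect [ 0.5446 -0.323 ] 74.8 69.7 -9.3 area-diam 70.4
scene tray solid centroid [ 0.5318 -0.3316] rect [ 0.5296 -0.3317] 120.6 115.7 22.3 area-diam 130.2
```

The rear wheel is centred in its tray. Descending on the servo.

Request:
{"api": "jog_arm", "payload": {
  "translation": [
    [0,0,0.9],
    [0,0,0.9],
    [0,0,0.9],
    [0,0,0.9],
    [0,0,0.6],
    [0,0,0.2],
    [0,0,0],
    [0,0,0],
    [0,0,0],
    [0,0,0]
  ],
  "dr": [
    [0,0,0],
    [0,0,0],
    [0,0,0],
    [0,0,0],
    [0,0,0],
    [0,0,0],
    [0,0,0],
    [0,0,0],
    [0,0,0],
    [0,0,0]
  ],
  "jaw": [0.6,0.6,0.6,0.6,0.6,0.6,0.6,0.1,0.1,0.1]
}}

```text
clock: 8.85
position: [0.4782, -0.1075, 0.0093]
ee_rot: [0.862, 0.507, 0.001, 0.001]
ft_force: [-0.9, 0.3, 6.9]
grip_width: 0.23
grasp_force: 30.1
```

Request:
{"api": "jog_arm", "payload": {
  "translation": [
    [0,0,0],
    [0,0,0],
    [0,0,0],
    [0,0,0]
  ],
  "dr": [
    [0,0,0],
    [0,0,0],
    [0,0,0],
    [0,0,0]
  ],
  "jaw": [0.1,0.1,0.1,0.1]
}}

```text
clock: 9.25
position: [0.4781, -0.1076, 0.0093]
ee_rot: [0.862, 0.507, 0.001, 0.001]
ft_force: [-0.5, -1.3, 6.9]
grip_width: 0.231
grasp_force: 30.2
```

```bash
python3 p.py "0.478 -.107 .110 10.7;0.660 0.108 .110;.66 .108 .0125"
```

```text
t 9.25 p [ 0.4781 -0.1076  0.0093] yaw 61.0 w 0.231 gf 30.2 F [-0.5 -1.3  6.9] j7 -0.53 tilt [ 0.002 -0.001 -1.   ]
shift units [ 0.02 -0.01 -4.03]  min rows 5
  then turn z units 12.57
shift units [ 8.75 -7.1   0.  ]  min rows 9
shift units [0.  0.  3.9]  min rows 4
```

Width is about 20 mm, as expected. I'll lift with the turn included, then carry.

Request:
{"api": "jog_arm", "payload": {
  "translation": [
    [0,0,-0.8],
    [0,0,-0.8],
    [0,0,-0.8],
    [0,0,-0.8],
    [0,0,-0.8],
    [0,0,0],
    [0,0,0],
    [0,0,0],
    [0,0,0],
    [0,0,0]
  ],
  "dr": [
    [0,0,0],
    [0,0,0],
    [0,0,1],
    [0,0,1],
    [0,0,1],
    [0,0,1],
    [0,0,1],
    [0,0,1],
    [0,0,1],
    [0,0,1]
  ],
  "jaw": [0.1,0.1,0.1,0.1,0.1,0.1,0.1,0.1,0.1,0.1]
}}

```text
clock: 10.25
position: [0.4773, -0.1074, 0.1086]
ee_rot: [0.969, 0.249, 0.0, 0.0]
ft_force: [-0.1, 0.1, -0.6]
grip_width: 0.228
grasp_force: 29.4
```

Request:
{"api": "jog_arm", "payload": {
  "translation": [
    [0,0,0],
    [0,0,0],
    [0,0,0],
    [0,0,0],
    [0,0,0],
    [0,0,0],
    [0,0,0]
  ],
  "dr": [
    [0,0,1],
    [0,0,1],
    [0,0,1],
    [0,0,1],
    [0,0,0.57],
    [0,0,0],
    [0,0,0]
  ],
  "jaw": [0.1,0.1,0.1,0.1,0.1,0.1,0.1]
}}

```text
clock: 10.95
position: [0.4773, -0.1073, 0.1085]
ee_rot: [0.996, 0.094, 0.0, 0.0]
ft_force: [-0.7, -0.2, -0.7]
grip_width: 0.229
grasp_force: 29.4
```

```bash
python3 p.py "0.660 0.108 .110;.66 .108 .0125"
```

```text
t 10.95 p [ 0.4773 -0.1073  0.1085] yaw 10.8 w 0.229 gf 29.4 F [-0.7 -0.2 -0.7] j7 -1.31 tilt [ 0. -0. -1.]
shift units [ 8.79 -7.09 -0.06]  min rows 9
shift units [0.  0.  3.9]  min rows 4
```

Request:
{"api": "jog_arm", "payload": {
  "translation": [
    [0.98,-0.79,0],
    [0.98,-0.79,0],
    [0.98,-0.79,0],
    [0.98,-0.79,0],
    [0.98,-0.79,0],
    [0.98,-0.79,0],
    [0.98,-0.79,0],
    [0.98,-0.79,0],
    [0.95,-0.77,0],
    [0,0,0]
  ],
  "dr": [
    [0,0,0],
    [0,0,0],
    [0,0,0],
    [0,0,0],
    [0,0,0],
    [0,0,0],
    [0,0,0],
    [0,0,0],
    [0,0,0],
    [0,0,0]
  ],
  "jaw": [0.1,0.1,0.1,0.1,0.1,0.1,0.1,0.1,0.1,0.1]
}}

```text
clock: 11.95
position: [0.6612, 0.1124, 0.1079]
ee_rot: [0.995, 0.096, 0.0, -0.001]
ft_force: [-1.3, 0.2, -0.4]
grip_width: 0.228
grasp_force: 29.5
```

Request:
{"api": "jog_arm", "payload": {
  "translation": [
    [0,0,0],
    [0,0,0.9],
    [0,0,0.9],
    [0,0,0.9],
    [0,0,0.3],
    [0,0,0],
    [0,0,0]
  ],
  "dr": [
    [0,0,0],
    [0,0,0],
    [0,0,0],
    [0,0,0],
    [0,0,0],
    [0,0,0],
    [0,0,0]
  ],
  "jaw": [0.1,0.1,0.1,0.1,0.1,0.1,0.1]
}}

```text
clock: 12.65
position: [0.6609, 0.1073, 0.0345]
ee_rot: [0.996, 0.093, 0.001, 0.0]
ft_force: [0.1, -0.7, 0.3]
grip_width: 0.227
grasp_force: 29.5
```

```bash
python3 p.py "0.660 0.108 .0115"
```

```text
t 12.65 p [0.6609 0.1073 0.0345] yaw 10.7 w 0.227 gf 29.5 F [ 0.1 -0.7  0.3] j7 -1.8 tilt [ 0.001 -0.    -1.   ]
shift units [-0.03 -0.04  0.92]  min rows 1
```

Request:
{"api": "jog_arm", "payload": {
  "translation": [
    [0,0,0.5],
    [0,0,0.25],
    [0,0,0.15],
    [0,0,0.02],
    [0,0,0],
    [0,0,0]
  ],
  "dr": [
    [0,0,0],
    [0,0,0],
    [0,0,0],
    [0,0,0],
    [0,0,0],
    [0,0,0]
  ],
  "jaw": [0.1,0.1,0.1,0.1,0.1,0.1]
}}

```text
clock: 13.25
position: [0.6601, 0.1075, 0.0114]
ee_rot: [0.996, 0.093, -0.0, 0.0]
ft_force: [-7.7, -2.4, 12.6]
grip_width: 0.229
grasp_force: 31.4
```

Request:
{"api": "jog_arm", "payload": {
  "translation": [
    [0,0,0],
    [0,0,0],
    [0,0,0],
    [0,0,0],
    [0,0,-0.6],
    [0,0,-1],
    [0,0,-1],
    [0,0,-1],
    [0,0,-0.8],
    [0,0,0]
  ],
  "dr": [
    [0,0,0],
    [0,0,0],
    [0,0,0],
    [0,0,0],
    [0,0,0],
    [0,0,0],
    [0,0,0],
    [0,0,0],
    [0,0,0],
    [0,0,0]
  ],
  "jaw": [0.5,0.5,0.5,0.5,0.5,0.6,0.7,0.8,0.8,0.8]
}}

```text
clock: 14.25
position: [0.6622, 0.1082, 0.125]
ee_rot: [0.996, 0.093, 0.003, -0.0]
ft_force: [0.6, 0.2, 0.3]
grip_width: 0.797
grasp_force: 0.0
```

```bash
python3 p.py "0.461 0.073 .12; 0.461 .073 .005"
```

```text
t 14.25 p [0.6622 0.1082 0.125 ] yaw 10.7 w 0.797 gf 0.0 F [0.6 0.2 0.3] j7 -1.77 tilt [ 0.006  0.001 -1.   ]
shift units [-8.17 -0.11  0.2 ]  min rows 9
shift units [0.  0.  4.6]  min rows 5
```

Request:
{"api": "jog_arm", "payload": {
  "translation": [
    [-0.9,0,0],
    [-0.9,0,0],
    [-0.9,0,0],
    [-0.9,0,0],
    [-0.9,0,0],
    [-0.9,0,0],
    [-0.9,0,0.1],
    [-0.9,0,0.1],
    [-0.9,-0.1,0],
    [0,0,0]
  ],
  "dr": [
    [0,0,0],
    [0,0,0],
    [0,0,0],
    [0,0,0],
    [0,0,0],
    [0,0,0],
    [0,0,0],
    [0,0,0],
    [0,0,0],
    [0,0,0]
  ],
  "jaw": [0.8,0.8,0.8,0.8,0.8,0.8,0.8,0.8,0.8,0.8]
}}

```text
clock: 15.25
position: [0.4586, 0.0721, 0.1152]
ee_rot: [0.996, 0.093, -0.001, 0.001]
ft_force: [0.5, -0.5, -0.0]
grip_width: 0.796
grasp_force: 0.0
```

Request:
{"api": "jog_arm", "payload": {
  "translation": [
    [0,0,0],
    [0,0,0]
  ],
  "dr": [
    [0,0,0],
    [0,0,0]
  ],
  "jaw": [0.8,0.8]
}}

```text
clock: 15.45
position: [0.4616, 0.0726, 0.1156]
ee_rot: [0.996, 0.093, 0.0, -0.0]
ft_force: [0.0, -0.1, 0.3]
grip_width: 0.799
grasp_force: 0.0
```

```bash
python3 p.py "0.461 .073 .005"; python3 - <<'E'
from workcell import optics
from m import *
T=optics.camera("top"); S=optics.camera("scene")
measure(T,S,{"servo":((.66,.108),.048,"rim"),"tray":((.66,.108),.008,"solid")})
a=[cv2.resize(c["color"][v-35:v+35,u-45:u+45],None,fx=4,fy=4,interpolation=2) for c,u,v in ((T,279,147),(S,371,250))]
cv2.imwrite("pics/servo_placed.png",np.hstack(a)[:,:,::-1])
E
```

```text
t 15.45 p [0.4616 0.0726 0.1156] yaw 10.7 w 0.799 gf 0.0 F [ 0.  -0.1  0.3] j7 -1.69 tilt [ 0.001  0.    -1.   ]
shift units [-0.02 -0.02  4.42]  min rows 5
top servo none
top tray solid centroid [0.6595 0.1086] rect [0.6597 0.1086] 106.0 84.5 10.7 area-diam 103.6
scene servo rim centroid [0.6811 0.102 ] rect [0.6815 0.1004] 50.9 31.4 9.0 area-diam 26.8
scene tray solid centroid [0.6624 0.1067] rect [0.6604 0.1067] 110.0 87.9 10.6 area-diam 108.1
```

View pics/servo_placed.png

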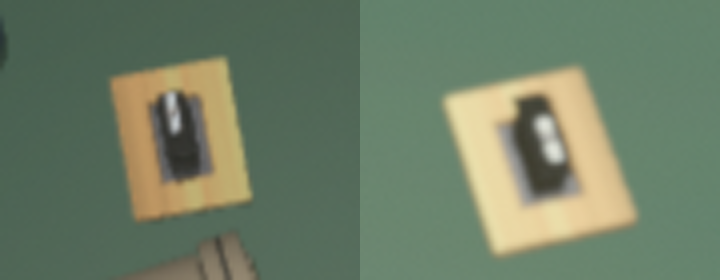

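The servo stands upright inside the grey pocket, at crop (178,135) in the top view and (545,145) in the scene view. Next is the front wheel.

Request:
{"api": "jog_arm", "payload": {
  "translation": [
    [0,0,0.9],
    [0,0,0.9],
    [0,0,0.9],
    [0,0,0.9],
    [0,0,0.6],
    [0,0,0.2],
    [0,0,0],
    [0,0,0],
    [0,0,0],
    [0,0,0]
  ],
  "dr": [
    [0,0,0],
    [0,0,0],
    [0,0,0],
    [0,0,0],
    [0,0,0],
    [0,0,0],
    [0,0,0],
    [0,0,0],
    [0,0,0],
    [0,0,0]
  ],
  "jaw": [0.8,0.8,0.8,0.8,0.8,0.8,0.8,0.3,0.3,0.3]
}}

```text
clock: 16.55
position: [0.4617, 0.0726, 0.0063]
ee_rot: [0.996, 0.093, 0.001, 0.0]
ft_force: [-2.0, 1.0, 6.4]
grip_width: 0.501
grasp_force: 30.3
```

Request:
{"api": "jog_arm", "payload": {
  "translation": [
    [0,0,0],
    [0,0,0],
    [0,0,0],
    [0,0,0]
  ],
  "dr": [
    [0,0,0],
    [0,0,0],
    [0,0,0],
    [0,0,0]
  ],
  "jaw": [0.3,0.3,0.3,0.3]
}}

```text
clock: 16.95
position: [0.4617, 0.0726, 0.0063]
ee_rot: [0.996, 0.093, 0.001, 0.0]
ft_force: [-1.5, -0.3, 5.8]
grip_width: 0.501
grasp_force: 30.3
```

```bash
python3 p.py "0.461 .073 .1;.5365 .342 .1;.5365 .342 .008"
```

```text
t 16.95 p [0.4617 0.0726 0.0063] yaw 10.7 w 0.501 gf 30.3 F [-1.5 -0.3  5.8] j7 -1.79 tilt [ 0.002 -0.    -1.   ]
shift units [-0.03 -0.02 -3.75]  min rows 4
shift units [  4.97 -10.01   0.  ]  min rows 11
shift units [0.   0.   3.68]  min rows 4
```

Request:
{"api": "jog_arm", "payload": {
  "translation": [
    [0,0,-0.8],
    [0,0,-1],
    [0,0,-1],
    [0,0,-1],
    [0,0,0],
    [0,0,0],
    [0,0,0],
    [0,0,0],
    [0,0,0],
    [0,0,0]
  ],
  "dr": [
    [0,0,0],
    [0,0,-1],
    [0,0,-1],
    [0,0,-1],
    [0,0,-1],
    [0,0,-1],
    [0,0,-1],
    [0,0,-1],
    [0,0,0],
    [0,0,0]
  ],
  "jaw": [0.3,0.3,0.3,0.3,0.3,0.3,0.3,0.3,0.3,0.3]
}}

```text
clock: 17.95
position: [0.461, 0.0724, 0.1006]
ee_rot: [0.944, 0.33, 0.0, 0.0]
ft_force: [0.5, -0.7, 0.9]
grip_width: 0.5
grasp_force: 30.7
```

```bash
python3 p.py ".5365 .342 .1;.5365 .342 .008"
```

```text
t 17.95 p [0.461  0.0724 0.1006] yaw 38.6 w 0.5 gf 30.7 F [ 0.5 -0.7  0.9] j7 -1.23 tilt [ 0.001 -0.    -1.   ]
shift units [ 9.08 -6.55  0.02]  min rows 10
shift units [0.   0.   3.68]  min rows 4
```

Request:
{"api": "jog_arm", "payload": {
  "translation": [
    [0.91,-0.65,0],
    [0.91,-0.65,0],
    [0.91,-0.65,0],
    [0.91,-0.65,0],
    [0.91,-0.66,0],
    [0.91,-0.66,0],
    [0.91,-0.66,0],
    [0.91,-0.66,0],
    [0.9,-0.65,0],
    [0.9,-0.65,0]
  ],
  "dr": [
    [0,0,0],
    [0,0,0],
    [0,0,0],
    [0,0,0],
    [0,0,0],
    [0,0,0],
    [0,0,0],
    [0,0,0],
    [0,0,0],
    [0,0,0]
  ],
  "jaw": [0.3,0.3,0.3,0.3,0.3,0.3,0.3,0.3,0.3,0.3]
}}

```text
clock: 18.95
position: [0.5361, 0.343, 0.1002]
ee_rot: [0.944, 0.33, -0.0, 0.0]
ft_force: [-0.0, -0.0, -0.3]
grip_width: 0.504
grasp_force: 30.7
```

Request:
{"api": "jog_arm", "payload": {
  "translation": [
    [0,0,0],
    [0,0,0],
    [0,0,0.9],
    [0,0,0.9],
    [0,0,0.8],
    [0,0,0.3],
    [0,0,0],
    [0,0,0]
  ],
  "dr": [
    [0,0,0],
    [0,0,0],
    [0,0,0],
    [0,0,0],
    [0,0,0],
    [0,0,0],
    [0,0,0],
    [0,0,0]
  ],
  "jaw": [0.3,0.3,0.3,0.3,0.3,0.3,0.3,0.3]
}}

```text
clock: 19.75
position: [0.5364, 0.3419, 0.0288]
ee_rot: [0.944, 0.331, 0.001, 0.0]
ft_force: [-0.4, -0.4, 0.8]
grip_width: 0.501
grasp_force: 30.7
```

```bash
python3 p.py ".5365 .342 .008"
```

```text
t 19.75 p [0.5364 0.3419 0.0288] yaw 38.7 w 0.501 gf 30.7 F [-0.4 -0.4  0.8] j7 -1.79 tilt [ 0.001  0.    -1.   ]
shift units [ 0.01 -0.    0.83]  min rows 1
```

Request:
{"api": "jog_arm", "payload": {
  "translation": [
    [0,0,0.4],
    [0,0,0.25],
    [0,0,0.15],
    [0,0,0],
    [0,0,0],
    [0,0,0],
    [0,0,0],
    [0,0,0],
    [0,0,-0.6],
    [0,0,-1]
  ],
  "dr": [
    [0,0,0],
    [0,0,0],
    [0,0,0],
    [0,0,0],
    [0,0,0],
    [0,0,0],
    [0,0,0],
    [0,0,0],
    [0,0,0],
    [0,0,0]
  ],
  "jaw": [0.3,0.3,0.3,0.3,0.7,0.7,0.7,0.7,0.7,0.7]
}}

```text
clock: 20.75
position: [0.5349, 0.3414, 0.0475]
ee_rot: [0.943, 0.332, -0.001, 0.0]
ft_force: [-0.3, 0.3, 0.5]
grip_width: 0.698
grasp_force: 0.0
```

Request:
{"api": "jog_arm", "payload": {
  "translation": [
    [0,0,-1],
    [0,0,-1],
    [0,0,-0.6],
    [0,0,0],
    [0,0,0],
    [0,0,0],
    [0,0,0],
    [0,0,0],
    [0,0,0],
    [0,0,0]
  ],
  "dr": [
    [0,0,-1],
    [0,0,-1],
    [0,0,-1],
    [0,0,-1],
    [0,0,-1],
    [0,0,-1],
    [0,0,-1],
    [0,0,-1],
    [0,0,-1],
    [0,0,-1]
  ],
  "jaw": [0.7,0.7,0.7,0.7,0.8,0.9,0.9,0.9,0.9,0.9]
}}

```text
clock: 21.75
position: [0.5359, 0.3421, 0.114]
ee_rot: [0.772, 0.635, 0.0, 0.0]
ft_force: [0.1, 0.4, 0.0]
grip_width: 0.902
grasp_force: 0.0
```

Request:
{"api": "jog_arm", "payload": {
  "translation": [
    [0,0,0],
    [0,0,0],
    [0,0,0],
    [0,0,0],
    [0,0,0],
    [0,0,0]
  ],
  "dr": [
    [0,0,-1],
    [0,0,-1],
    [0,0,-1],
    [0,0,-1],
    [0,0,-0.5],
    [0,0,0]
  ],
  "jaw": [0.9,0.9,0.9,0.9,0.9,0.9]
}}

```text
clock: 22.35
position: [0.536, 0.3421, 0.1138]
ee_rot: [0.664, 0.747, 0.0, 0.0]
ft_force: [-0.1, -0.7, -0.1]
grip_width: 0.9
grasp_force: 0.0
```

```bash
python3 p.py ".389 .26 .11 96.8;.389 .26 .005"; python3 - <<'E'
from workcell import optics
from m import *
T=optics.camera("top"); S=optics.camera("scene")
measure(T,S,{"batt":((.389,.26),.026,"grey"),"battS":((.389,.26),.026,"solid")})
E
```

```text
t 22.35 p [0.536  0.3421 0.1138] yaw 96.7 w 0.9 gf 0.0 F [-0.1 -0.7 -0.1] j7 -0.81 tilt [ 0.001  0.    -1.   ]
shift units [-2.57 -6.22  0.15]  min rows 7
  then turn z units -0.02
shift units [0.  0.  4.2]  min rows 5
top batt none
top battS none
scene batt grey centroid [0.3881 0.2659] rect [0.3873 0.2665] 75.6 40.7 -83.8 area-diam 58.3
scene battS solid centroid [0.3501 0.2585] rect [0.3592 0.2669] 190.4 162.9 86.2 area-diam 173.7
```

Request:
{"api": "jog_arm", "payload": {
  "translation": [
    [-0.36,-0.89,0],
    [-0.36,-0.89,0],
    [-0.36,-0.89,0],
    [-0.36,-0.89,0],
    [-0.36,-0.89,0],
    [-0.36,-0.89,0],
    [-0.36,-0.84,0],
    [0,0,0.9],
    [0,0,0.9],
    [0,0,0]
  ],
  "dr": [
    [0,0,0],
    [0,0,0],
    [0,0,0],
    [0,0,0],
    [0,0,0],
    [0,0,0],
    [0,0,0],
    [0,0,0],
    [0,0,0],
    [0,0,0]
  ],
  "jaw": [0.9,0.9,0.9,0.9,0.9,0.9,0.9,0.9,0.9,0.9],
  "squeeze": 40
}}

```text
clock: 23.45
position: [0.3884, 0.2604, 0.0662]
ee_rot: [0.665, 0.747, -0.002, -0.0]
ft_force: [-0.2, -0.6, 0.5]
grip_width: 0.9
grasp_force: 0.0
```

Request:
{"api": "jog_arm", "payload": {
  "translation": [
    [0,0,0],
    [0,0,0]
  ],
  "dr": [
    [0,0,0],
    [0,0,0]
  ],
  "jaw": [0.9,0.9]
}}

```text
clock: 23.65
position: [0.3903, 0.262, 0.0689]
ee_rot: [0.665, 0.747, 0.001, 0.0]
ft_force: [-1.0, 0.3, -1.2]
grip_width: 0.897
grasp_force: 0.0
```

```bash
python3 p.py ".3895 .261 .004"
```

```text
t 23.65 p [0.3903 0.262  0.0689] yaw 96.7 w 0.897 gf 0.0 F [-1.   0.3 -1.2] j7 -0.78 tilt [ 0.001  0.001 -1.   ]
shift units [-0.04 -0.03  2.6 ]  min rows 3
```

Request:
{"api": "jog_arm", "payload": {
  "translation": [
    [0,0,0.9],
    [0,0,0.9],
    [0,0,0.5],
    [0,0,0.3],
    [0,0,0],
    [0,0,0],
    [0,0,0],
    [0,0,0],
    [0,0,0],
    [0,0,0]
  ],
  "dr": [
    [0,0,0],
    [0,0,0],
    [0,0,0],
    [0,0,0],
    [0,0,0],
    [0,0,0],
    [0,0,0],
    [0,0,0],
    [0,0,0],
    [0,0,0]
  ],
  "jaw": [0.9,0.9,0.9,0.9,0.9,0.3,0.3,0.3,0.3,0.3]
}}

```text
clock: 24.65
position: [0.3903, 0.2617, 0.0037]
ee_rot: [0.665, 0.747, 0.001, 0.0]
ft_force: [-0.4, -0.2, 6.0]
grip_width: 0.53
grasp_force: 41.4
```

Request:
{"api": "jog_arm", "payload": {
  "translation": [
    [0,0,0],
    [0,0,0]
  ],
  "dr": [
    [0,0,0],
    [0,0,0]
  ],
  "jaw": [0.3,0.3]
}}

```text
clock: 24.85
position: [0.3904, 0.2618, 0.0037]
ee_rot: [0.665, 0.747, 0.001, 0.0]
ft_force: [-0.8, -0.8, 6.1]
grip_width: 0.53
grasp_force: 41.4
```

```bash
python3 p.py ".3895 .261 .11 6.8"
```

```text
t 24.85 p [0.3904 0.2618 0.0037] yaw 96.7 w 0.53 gf 41.4 F [-0.8 -0.8  6.1] j7 -0.88 tilt [ 0.002  0.    -1.   ]
shift units [-0.03 -0.04 -4.25]  min rows 5
  then turn z units 22.48
```

Request:
{"api": "jog_arm", "payload": {
  "translation": [
    [0,0,-0.8],
    [0,0,-0.9],
    [0,0,-0.9],
    [0,0,-0.9],
    [0,0,-0.8],
    [0,0,0],
    [0,0,0],
    [0,0,0],
    [0,0,0],
    [0,0,0]
  ],
  "dr": [
    [0,0,0],
    [0,0,0],
    [0,0,0],
    [0,0,0.6],
    [0,0,0.9],
    [0,0,1],
    [0,0,1],
    [0,0,1],
    [0,0,1],
    [0,0,1]
  ],
  "jaw": [0.3,0.3,0.3,0.3,0.3,0.3,0.3,0.3,0.3,0.3]
}}

```text
clock: 25.85
position: [0.3896, 0.2613, 0.1105]
ee_rot: [0.816, 0.578, 0.0, 0.0]
ft_force: [-0.6, 0.4, -1.9]
grip_width: 0.53
grasp_force: 42.5
```

Request:
{"api": "jog_arm", "payload": {
  "translation": [
    [0,0,0],
    [0,0,0]
  ],
  "dr": [
    [0,0,0],
    [0,0,0]
  ],
  "jaw": [0.3,0.3]
}}

```text
clock: 26.05
position: [0.3897, 0.2613, 0.1104]
ee_rot: [0.815, 0.58, 0.0, 0.0]
ft_force: [-0.3, 0.3, -1.8]
grip_width: 0.531
grasp_force: 42.5
```

```bash
python3 p.py ".658 -.092 .11 6.8"
```

```text
t 26.05 p [0.3897 0.2613 0.1104] yaw 70.8 w 0.531 gf 42.5 F [-0.3  0.3 -1.8] j7 -1.16 tilt [ 0. -0. -1.]
shift units [-9.83 14.78  0.02]  min rows 15
  then turn z units 16.01
```

Request:
{"api": "jog_arm", "payload": {
  "translation": [
    [-0.61,0.92,0],
    [-0.61,0.92,0],
    [-0.61,0.92,0],
    [-0.61,0.92,0],
    [-0.61,0.92,0],
    [-0.61,0.92,0],
    [-0.61,0.92,0],
    [-0.61,0.92,0],
    [-0.61,0.92,0],
    [-0.61,0.92,0]
  ],
  "dr": [
    [0,0,0],
    [0,0,0],
    [0,0,0],
    [0,0,0],
    [0,0,0],
    [0,0,0],
    [0,0,0],
    [0,0,0],
    [0,0,0],
    [0,0,0]
  ],
  "jaw": [0.3,0.3,0.3,0.3,0.3,0.3,0.3,0.3,0.3,0.3]
}}

```text
clock: 27.05
position: [0.557, 0.0404, 0.1103]
ee_rot: [0.815, 0.579, -0.0, 0.0]
ft_force: [0.1, -0.4, -2.7]
grip_width: 0.528
grasp_force: 42.4
```

Request:
{"api": "jog_arm", "payload": {
  "translation": [
    [-0.61,0.93,0],
    [-0.61,0.93,0],
    [-0.62,0.93,0],
    [-0.63,0.93,0],
    [-0.63,0.93,0],
    [-0.63,0.93,0],
    [0,0,0],
    [0,0,0],
    [0,0,0],
    [0,0,0]
  ],
  "dr": [
    [0,0,0],
    [0,0,0],
    [0,0,0],
    [0,0,0],
    [0,0,0],
    [0,0,0],
    [0,0,1],
    [0,0,1],
    [0,0,1],
    [0,0,1]
  ],
  "jaw": [0.3,0.3,0.3,0.3,0.3,0.3,0.3,0.3,0.3,0.3]
}}

```text
clock: 28.05
position: [0.6571, -0.0927, 0.11]
ee_rot: [0.888, 0.459, -0.0, -0.0]
ft_force: [-0.2, -0.3, -2.5]
grip_width: 0.53
grasp_force: 42.4
```

Request:
{"api": "jog_arm", "payload": {
  "translation": [
    [0,0,0],
    [0,0,0],
    [0,0,0],
    [0,0,0],
    [0,0,0],
    [0,0,0],
    [0,0,0],
    [0,0,0],
    [0,0,0],
    [0,0,0]
  ],
  "dr": [
    [0,0,1],
    [0,0,1],
    [0,0,1],
    [0,0,1],
    [0,0,1],
    [0,0,1],
    [0,0,1],
    [0,0,1],
    [0,0,1],
    [0,0,1]
  ],
  "jaw": [0.3,0.3,0.3,0.3,0.3,0.3,0.3,0.3,0.3,0.3]
}}

```text
clock: 29.05
position: [0.6571, -0.0926, 0.11]
ee_rot: [0.992, 0.128, -0.0, -0.0]
ft_force: [-1.0, 0.1, -1.5]
grip_width: 0.528
grasp_force: 42.4
```

Request:
{"api": "jog_arm", "payload": {
  "translation": [
    [0,0,0],
    [0,0,0],
    [0,0,0],
    [0,0,0]
  ],
  "dr": [
    [0,0,1],
    [0,0,1],
    [0,0,0],
    [0,0,0]
  ],
  "jaw": [0.3,0.3,0.3,0.3]
}}

```text
clock: 29.45
position: [0.6572, -0.0926, 0.1101]
ee_rot: [0.998, 0.06, -0.0, -0.0]
ft_force: [-0.8, -0.6, -1.8]
grip_width: 0.529
grasp_force: 42.4
```

```bash
python3 p.py ".658 -.092 .006 6.8"; python3 - <<'E'
from workcell import optics
from m import *
T=optics.camera("top"); S=optics.camera("scene")
measure(T,S,{"front":((.5365,.342),.028,"rim"),"ftray":((.5365,.342),.008,"solid")})
a=[cv2.resize(c["color"][v-50:v+50,u-65:u+65],None,fx=3,fy=3,interpolation=2) for c,u,v in ((S,282,235),(S,462,200))]
cv2.imwrite("pics/batt_over.png",np.hstack(a)[:,:,::-1])
E
```

```text
t 29.45 p [ 0.6572 -0.0926  0.1101] yaw 6.9 w 0.529 gf 42.4 F [-0.8 -0.6 -1.8] j7 -1.52 tilt [-0.  0. -1.]
shift units [ 0.04 -0.02  4.17]  min rows 5
  then turn z units 0.02
top front rim centroid [0.5361 0.343 ] rect [0.5361 0.3426] 29.9 28.4 19.9 area-diam 28.7
top ftray solid centroid [0.5375 0.3422] rect [0.5378 0.3421] 98.1 96.2 63.6 area-diam 106.9
scene front rim centroid [0.5498 0.3339] rect [0.5483 0.3323] 57.1 53.5 -3.6 area-diam 54.3
scene ftray solid centroid [0.5397 0.3401] rect [0.5379 0.3401] 105.6 99.6 -27.1 area-diam 112.6
```

View pics/batt_over.png

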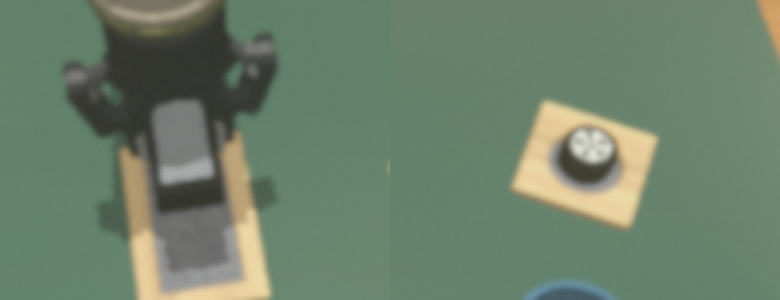

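The battery hangs level and aligned over its tray, at crop (185,150). The front wheel sits centred in its pocket, at (588,150). Lowering the battery.

Request:
{"api": "jog_arm", "payload": {
  "translation": [
    [0,0,0.9],
    [0,0,0.9],
    [0,0,0.9],
    [0,0,0.6],
    [0,0,0.4],
    [0,0,0.2],
    [0,0,0.2],
    [0,0,0.07],
    [0,0,0],
    [0,0,0]
  ],
  "dr": [
    [0,0,0],
    [0,0,0],
    [0,0,0],
    [0,0,0],
    [0,0,0],
    [0,0,0],
    [0,0,0],
    [0,0,0],
    [0,0,0],
    [0,0,0]
  ],
  "jaw": [0.3,0.3,0.3,0.3,0.3,0.3,0.3,0.3,0.3,0.3]
}}

```text
clock: 30.55
position: [0.6577, -0.0927, 0.0067]
ee_rot: [0.998, 0.059, 0.0, 0.0]
ft_force: [1.0, 0.4, -2.4]
grip_width: 0.529
grasp_force: 42.5
```

Request:
{"api": "jog_arm", "payload": {
  "translation": [
    [0,0,0.05],
    [0,0,0],
    [0,0,0],
    [0,0,0],
    [0,0,0],
    [0,0,-0.5],
    [0,0,-1],
    [0,0,-1],
    [0,0,-1],
    [0,0,-1]
  ],
  "dr": [
    [0,0,0],
    [0,0,0],
    [0,0,0],
    [0,0,0],
    [0,0,0],
    [0,0,0],
    [0,0,0],
    [0,0,0],
    [0,0,0],
    [0,0,0]
  ],
  "jaw": [0.3,0.75,0.75,0.75,0.75,0.75,0.75,0.75,0.75,0.75]
}}

```text
clock: 31.55
position: [0.6574, -0.0925, 0.1195]
ee_rot: [0.998, 0.059, 0.0, 0.0]
ft_force: [1.4, 1.0, 0.1]
grip_width: 0.749
grasp_force: 0.0
```

Request:
{"api": "jog_arm", "payload": {
  "translation": [
    [-0.9,0,-0.6],
    [-0.9,0,-0.6],
    [-0.9,0,-0.6],
    [-0.9,0,0],
    [-0.9,0,0],
    [-0.9,0,0],
    [-0.9,0,0],
    [-0.9,0,0],
    [-0.5,0,0],
    [0,0,0]
  ],
  "dr": [
    [0,0,0],
    [0,0,0],
    [0,0,0],
    [0,0,0],
    [0,0,0],
    [0,0,0],
    [0,0,0],
    [0,0,0],
    [0,0,0],
    [0,0,0]
  ],
  "jaw": [0.8,0.8,0.8,0.8,0.8,0.8,0.8,0.8,0.8,0.8]
}}

```text
clock: 32.55
position: [0.4654, -0.1155, 0.1631]
ee_rot: [0.998, 0.058, 0.0, 0.001]
ft_force: [-0.2, -0.7, -0.1]
grip_width: 0.8
grasp_force: 0.0
```

```bash
python3 - <<'E'
from workcell import optics
from m import *
T=optics.camera("top"); S=optics.camera("scene")
cv2.imwrite("pics/fin_top.png",cv2.resize(T["color"][60:280,120:520],None,fx=2,fy=2,interpolation=2)[:,:,::-1])
cv2.imwrite("pics/fin_scene.png",cv2.resize(S["color"][110:350,70:470],None,fx=2,fy=2,interpolation=2)[:,:,::-1])
E
```

```text
(no output)
```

View pics/fin_top.png

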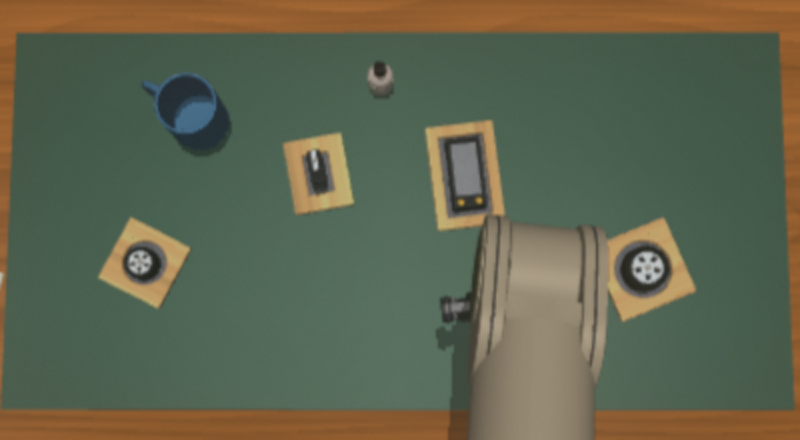

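View pics/fin_scene.png

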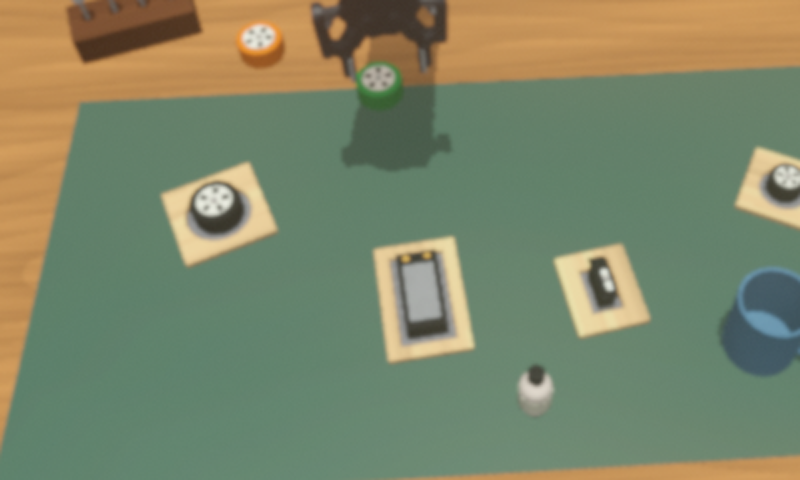

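All four parts sit in their pockets in both views, and the mug and glue bottle have not moved. The servo showed a side force while being set down, so I'll check its height by triangulating the white arm.

```bash
python3 - <<'E'
from workcell import optics
from h import *
C=[optics.camera("top"),optics.camera("scene")]
for name,X,zt in (("servo arm",(.66,.108,.046),.048),("rear rim",(.529,-.331,.03),.032),("front rim",(.536,.342,.026),.028)):
    px=[]
    for c in C:
        u,v=proj(c,X).astype(int); g=c["color"][v-14:v+14,u-14:u+14].astype(int)
        m=(g.min(2)>130)&(g.max(2)-g.min(2)<30); k=cv2.morphologyEx(m.astype(np.uint8),cv2.MORPH_CLOSE,np.ones((5,5)))
        ys,xs=np.nonzero(k); px.append((xs.mean()+u-14,ys.mean()+v-14))
    P=[c["mtx"]@np.c_[c["R"],c["t"]] for c in C]
    Y=cv2.triangulatePoints(P[0],P[1],np.array(px[0]),np.array(px[1])).ravel(); print(name,(Y[:3]/Y[3]).round(4),"expected z",zt)
E
```

```text
servo arm [0.6704 0.106  0.0439] expected z 0.048
rear rim [ 0.5295 -0.3331  0.0287] expected z 0.032
front rim [0.5363 0.3418 0.0196] expected z 0.028
```

Nothing sits high, and the servo arm's offset matches an upright, centred servo. Handing in.

```bash
python3 -c "
from workcell import manip
print(manip.hand_in())"
```

```text
the job is handed in; nothing more can be done
None
```

The battery pack, servo and both wheels are each in their matching trays, with the mug, glue bottle and look-alikes left untouched; I handed the job in at about 33 s of the 106 s, and the judge's verdict was not shown.

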